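# Set the shower regulator to its mark and lock it under the hood

## Task

Lock the shower's flow regulator at its set mark. First lift the nail brush off the white rail and lay it bristles down in its soap dish, then turn the regulator knob until its pointer meets the raised mark on the ring and let go of it, and last slide the aluminium lock hood along the rail fully home over the knob. Leave the cup, bottle, jar and hook stand where they are.

Things in the scene. Friction and masses are not known exactly. Their poses are not given: they have to be found in the camera images.
- rail: white powder-coated rail plate lying fixed on the ledge, 120 x 300 mm, deck 20 mm above the ledge, with 6 mm wide guide strips along both long edges (tops at 30 mm). Origin: centre of its underside; y runs along its length, from the knob end (-y) to the hood end (+y); x across it, z up. The knob's axis is vertical at y = -100 mm, x = 0
- brush: walnut nail brush, 38 (x) x 85 (y, its length) x 34 mm (z), lying bristles down across the rail's deck between knob and hood. Origin: centre of its underside (bristle tips), top 34 mm above it; the wooden back is the upper 16 mm (38 x 85 mm), the bristle block below it is 31 x 79 mm
- dish: white ceramic open soap dish standing fixed on the ledge, outside 68 (x) x 112 (y) x 14 mm high, walls and floor 5 mm thick, so the inside is 58 x 102 mm. Origin: centre of its underside, y along its length, z up; the brush, lying in it lengthwise, has its origin 5 mm above the dish's origin
- knob_top (a point): centre of the top of the grey regulator knob, on its turning axis, 58 mm above the ledge. The knob is a disc of 52 mm diameter (its top 32 mm above the ledge) with a straight bar grip on it, 46 mm long, 12 mm thick, 26 mm tall (32 to 58 mm above the ledge). The bar lies along the line from the axis to the pointer; this point's x axis points from the axis to the pointer, z up
- pointer (a point): tip of the knob's pointer, a 5 mm wide nose at one end of the bar low on the disc, 34 mm from the axis, 29 mm above the ledge
- mark (a point): the point where the pointer's tip must come: 34 mm from the knob's axis, 29 mm above the ledge, at the inner end of a dark steel block (8 mm long radially, 5 mm wide, top 27 mm above the ledge) on the flat 86 mm ring round the knob. The ring does not turn by hand
- knob (a joint): turn of the knob, rad, 0 to 4.2, growing counter-clockwise seen from above; at 0 the pointer is along the rail's +x. Stays where it is left
- mark_ring (a joint): direction of the mark, rad, in the same measure as joint knob: the pointer meets the mark when both are equal
- hood (a joint): travel of the lock hood along the rail, m: 0 farthest from the knob, 0.2 fully home over the knob (stop). The hood moves along the rail's -y as it grows; about 3 N to slide
- hood_fin (a point): centre of the top of the hood's grip fin, 95 mm above the ledge. The fin is 12 mm thick along the rail, 40 mm wide across it, 28 mm tall, and stands on the middle of the hood: an aluminium box 100 mm across the rail, 84 mm along it, top at 67 mm, open below and towards the knob
- cup: yellow plastic cup, 72 mm diameter, 95 mm tall, standing loose on the ledge, origin centre of its underside. Bystander
- bottle: closed green travel bottle, 52 mm diameter, 140 mm tall, standing loose on the ledge, origin centre of its underside. Bystander
- jar: white jar with metal lid, 56 mm diameter, 65 mm tall, standing loose just beyond the hood end of the rail, origin centre of its underside. Bystander
- hook: chrome hook stand, fixed, foot 76 mm diameter, 312 mm tall, with a white plastic back brush hanging from it (52 mm wide, within 30 mm of the stand's axis); origin centre of its underside. It stands beyond the knob end of the rail. Obstacle

How it is judged:
On the way, in this order (a step that is already met when the one before it is completed fails the run):
1. the nail brush lies bristles down in the soap dish, released and at rest (x of brush in the frame of dish between -0.015 and 0.015 m and y of brush in the frame of dish between -0.015 and 0.015 m and z of brush in the frame of dish below 0.01 m and angle between brush's own z axis and vertical below 0.15 rad and linear speed of brush below 0.03 m/s and contact force between the fingers and brush below 0.2 N), for 0.2 s.
2. the knob's pointer is within 4 mm of the mark, the knob is let go, and the hood is not yet over the knob (travel under 50 mm) (distance between pointer and mark below 0.004 m and contact force between the fingers and knob below 0.2 N and value of joint hood below 0.05 m), for 0.2 s.
3. the lock hood is fully home over the knob (within 4 mm of its stop), with the pointer still within 4 mm of the mark (value of joint hood above 0.196 m and distance between pointer and mark below 0.004 m), for 0.2 s.
At the end, for the whole second after the job is handed in: The pointer is within 4 mm of the mark, the hood is at rest fully home over the knob (within 4 mm of its stop), and the nail brush lies flat at rest, bristles down, inside the soap dish (on its floor, centre within 15 mm of the dish's centre each way) (all of step 1 and all of step 3 and velocity of joint hood between -0.01 and 0.01 m/s); the robot touches nothing.
It fails at once if the cup is shifted by more than 25 mm or tipped by more than 0.3 rad (distance of cup from where it was at the start of the episode above 0.025 m or angle between cup's own z axis and vertical above 0.3 rad).
It fails at once if the bottle is shifted by more than 25 mm or tipped by more than 0.3 rad (distance of bottle from where it was at the start of the episode above 0.025 m or angle between bottle's own z axis and vertical above 0.3 rad).
It fails at once if the jar is shifted by more than 25 mm or tipped by more than 0.3 rad (distance of jar from where it was at the start of the episode above 0.025 m or angle between jar's own z axis and vertical above 0.3 rad).
It fails at once if the arm or gripper strikes the hook stand or its back brush (over 2 N) (contact force between any of the arm, the fingers and hook above 2 N).
It also fails if it takes over 70 s, if anything falls off the work surface, if the arm or the gripper's body presses on something with over 40 N, if the wrist force passes 120 N, or if a joint passes its speed limit or range.

## Robot

A 6-joint arm with a two-finger parallel gripper is mounted at the origin on the work surface. World frame = base frame: x ahead of the robot, y to its left, z up, the work surface at z = 0. Lengths are in m, angles in rad, forces in N, time in s.
With the tool pointing down it reaches from about 0.35 to 0.85 m from the base axis. Payload 8.1 kg.
Tool frame: the origin (TCP) lies between the finger pads; the fingertips stand 25 mm ahead of it and the grasp point (between the pads) lies 6 mm ahead of it; z points along the fingers, y is the line along which they close (so a half turn about z gives the same grasp; the last joint's range is limited). The gripper opens to 93 mm and grips with 3 to 60 N. Pads are 15 mm wide; open, the fingers measure 128 mm over their backs; the gripper's body (75 mm by 188 mm) begins 65 mm behind the grasp point.
Start: joints at [1.078, 0.13, 1.488, -0, 1.523, -0.085], TCP at [0.238, 0.551, 0.244] pointing down, gripper open.
Joint ranges: [-2.96, 2.96], [-0.89, 2.26], [0.02, 2.5], [-1.34, 4.48], [0, 2.73], [-2.66, 2.66]. Speed limits (rad/s): [2.39, 2.39, 2.79, 3.14, 3.14, 3.14].

## Interface

Orientations are given as a rotation vector (axis times angle).
In Python, from plant import robot gives the robot as it stands.
- The arm moves only by the tool arm_command, never from a script. Its argument "increments" is text: rows parted by semicolons, each of 5 numbers parted by spaces: the closure, from 0 (fully open) to 1 (shut), then the shift along the tool's x, y, z in mm, then the turn about the tool's z in rad. A call has 1 to 5 rows; each row is the pose to reach, as a shift and turn from the pose commanded when the call began, along the tool's axes at that moment; what a row does not reach only later rows make up. A row lasts 1/10 s, in which the tool goes at most 50 mm and 8.59 degrees, less where a joint would pass 70% of its speed; a pose out of reach is approached as far as the arm can. A call with a gripper value outside its range is refused whole. The fingers move at their own pace and stop on an object; "grip_force" is the grip in N (left out, the last holds). Time passes only in rows, so rows that repeat a pose let the fingers close. It gives the time, the measured TCP pose, the force, the opening and the grip force at its end, in the units of the state.
- robot.read_state(): the state, without advancing time (a new reading comes with each control period).
- robot.read_camera(name): name is "side" or "top"; returns the picture (420x560x3 uint8, blue, green, red); there is no depth.
- robot.camera_model(name): a dict with "fx", "fy", "cx", "cy" (pixels), "eye" and "rotation" of the camera in the world. Camera axes: x right, y down, z forward; pixel columns grow to the right and rows downward; lengths in m; the calibration is good to about 2 mm. A picture is of the moment at which its call begins. camera_model takes no time and is no camera call.
- robot.close_job(): hands the job in; it is judged then, once.
The state is a dict: "t": time; "q": joint angles; "dq": joint speeds; "joint_torque": joint torques, N m; "tool_pos": TCP position; "orientation": TCP orientation; "force": force on the tool from outside, world axes, zero at the start; "wrist_torque": the same for the moment, N m; "opening": finger opening in m; "gripper_force": force on a finger pad.
Only numpy, scipy, OpenCV 4.12 (cv2) and the standard library are available. Lean on these libraries where they do the work, as an engineer would, in place of code of your own. Each camera call takes 0.05 s, during which the arm holds its last target. There are 200 camera calls.

## Working session

There is one attempt and no reset: what is moved stays moved. The work goes in short steps, Python scripts to look and compute and a tool call to move; the robot and the scene stay as the last step left them, time stands still between calls to the robot, and variables do not carry over. Pictures are saved under pics/ and viewed, at most 10 in all, crops included, and the job is handed in when it is done.

Besides the shell and the picture viewer there is one more tool, called after "Emit:" by a JSON object that holds its "method" and its "body". arm_command: Moves the arm, as the interface text tells. Its arguments: {"type":"object","properties":{"increments":{"type":"string"},"grip_force":{"type":"number"}},"required":["increments"]}

```bash
mkdir -p pics; ls
python3 - <<'E'
from plant import robot
import cv2
for n in("top","side"):
    cv2.imwrite(f"pics/{n}0.png",robot.read_camera(n)); print(robot.camera_model(n))
print(robot.read_state())
E
```

```text
pics
{'fx': 382.2465796239872, 'fy': 382.2465796239872, 'cx': 281.8329994563343, 'cy': 202.18347674205745, 'eye': array([ 0.48517916, -0.00306452,  1.03502967]), 'rotation': array([-2.13900447,  2.20243094, -0.09590699])}
{'fx': 393.86975510485945, 'fy': 393.86975510485945, 'cx': 280.8316468478234, 'cy': 204.0728387633601, 'eye': array([ 0.3230793 , -0.63836149,  0.84947989]), 'rotation': array([-2.3617724 ,  0.47081537, -0.20518528])}
{'t': 0.1, 'q': array([ 1.07758629e+00,  1.31082231e-01,  1.48918577e+00,  9.21081772e-06,
        1.52299122e+00, -8.54184094e-02]), 'dq': array([-0.00062098, -0.00040957, -0.00157937,  0.00119674,  0.00061131,
       -0.0009006 ]), 'joint_torque': array([-1.03593633e-03, -5.61346042e+01, -4.93092084e+01,  7.69637665e-02,
        2.92845396e-02, -1.35118639e-04]), 'tool_pos': array([0.2377102 , 0.55038418, 0.24268589]), 'orientation': array([-6.36030857e-01, -3.07603971e+00,  2.50453255e-03]), 'force': array([-0.45307452, -0.56490814, -0.43895079]), 'wrist_torque': array([-0.02692441, -0.01509421,  0.03719843]), 'gripper_force': 0.0, 'opening': 0.09288567633186366}
```

View pics/top0.png

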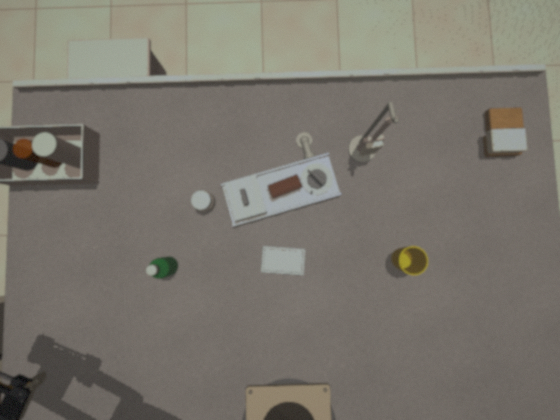

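View pics/side0.png

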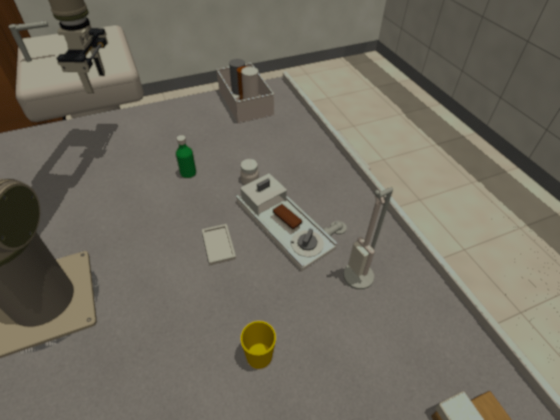

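The top view shows the rail (225–340, 155–225), brush at (285,187), knob at (316,179), dish at (283,261) and hook foot at (363,148). I'm enlarging both views.

Run:
```python
import cv2
a=cv2.imread("pics/top0.png")[145:285,215:350]; b=cv2.imread("pics/side0.png")[170:270,195:355]
cv2.imwrite("pics/t1.png",cv2.resize(a[:85],None,fx=5.9,fy=5.9,interpolation=cv2.INTER_CUBIC))
cv2.imwrite("pics/s1.png",cv2.resize(b,None,fx=5,fy=5,interpolation=cv2.INTER_CUBIC))
```

```text
(no output)
```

View pics/t1.png

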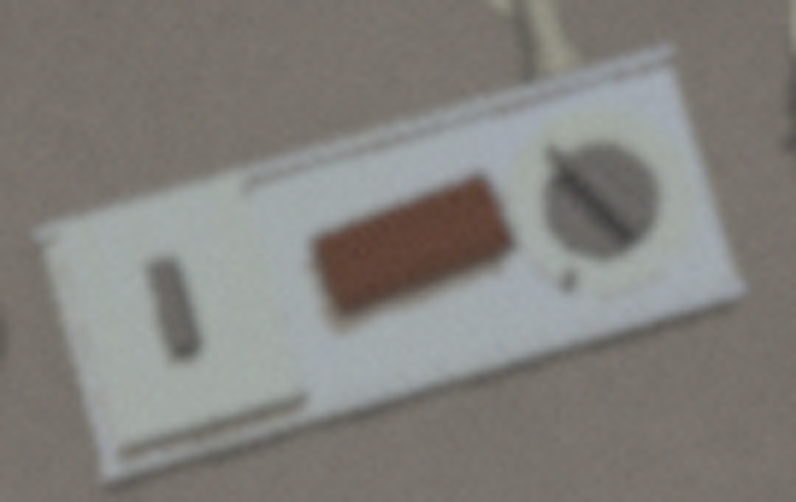

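View pics/s1.png

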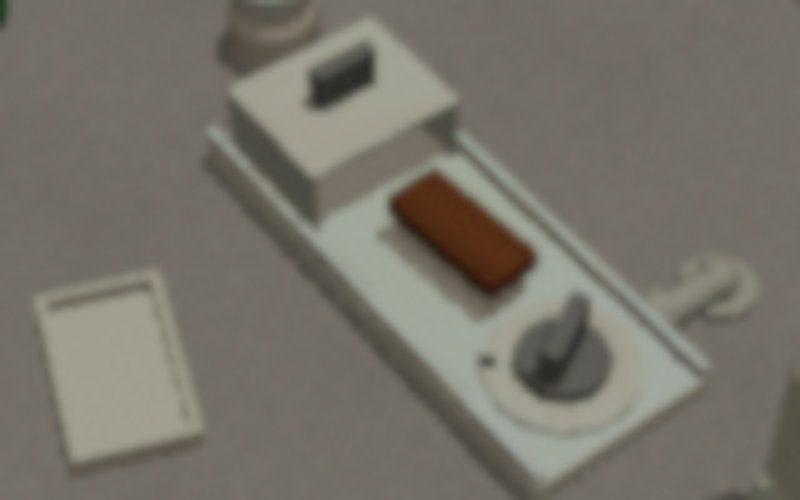

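Top crop: the pointer tip is at (553,150), the knob disc centre at (601,200), the mark at (570,280), brush corners at about (315,238), (488,178), (512,243) and (340,318), and the fin at (175,310). The side crop agrees. I'll convert these to positions.

```bash
cat > h.py <<'E'
import numpy as np, cv2
from scipy.spatial.transform import Rotation as R
from plant import robot
def ray(n,px,z):
    m=robot.camera_model(n); Rm=R.from_rotvec(m["rotation"]).as_matrix()
    d=Rm@[(px[0]-m["cx"])/m["fx"],(px[1]-m["cy"])/m["fy"],1]
    return m["eye"]+d*(z-m["eye"][2])/d[2]
def T(x,y,z): return ray("top",(215+(x+.5)/5.9-.5,145+(y+.5)/5.9-.5),z)
def S(x,y,z): return ray("side",(195+(x+.5)/5-.5,170+(y+.5)/5-.5),z)
def rel(p,yaw=None):
    "target TCP p in tool axes (mm), and state"
    s=robot.read_state(); Rm=R.from_rotvec(s["orientation"]).as_matrix()
    return Rm.T@(np.array(p)-s["tool_pos"])*1e3
E
python3 - <<'E'
from h import *
np.set_printoptions(precision=4,suppress=True)
P=dict(rA=(45,235,.03),rB=(108,478,.03),rC=(742,290,.03),rD=(672,52,.03),knobdisc=(601,200,.032),pointer=(553,150,.029),mark=(570,281,.027),
 b1=(315,238,.054),b2=(488,178,.054),b3=(512,243,.054),b4=(340,315,.054),fin=(175,310,.095),h1=(50,245,.067),h2=(120,452,.067),h3=(300,400,.067),h4=(240,185,.067))
for k,v in P.items(): print("T",k,T(*v))
Q=dict(rB=(212,130,.03),rC=(540,485,.03),rD=(708,370,.03),knobdisc=(562,358,.032),mark=(487,361,.027),pointer=(585,297,.058),
 b1=(432,172,.054),b2=(533,255,.054),b3=(492,292,.054),b4=(392,207,.054),finA=(310,75,.095),finB=(370,45,.095),
 d1=(35,300,.014),d2=(158,272,.014),d3=(203,433,.014),d4=(72,465,.014))
for k,v in Q.items(): print("S",k,S(*v))
t=cv2.imread("pics/top0.png"); g=t[240:282,255:312].max(2)
for th in (140,150,160,170):
    c=max(cv2.findContours((g>th).astype(np.uint8),0,2)[0],key=cv2.contourArea); print(th,cv2.minAreaRect(c),cv2.contourArea(c))
for px in ((262,248),(305,248.5),(305,274.5),(261,272.5)): print(ray("top",px,.014))
for n,px in dict(hook=(363,148),bottle=(160,267),cup=(413,266),jar=(202,203)).items(): print(n,ray("top",px,0.01))
E
```

```text
T rA [0.6316 0.1578 0.03  ]
T rB [0.5216 0.1313 0.03  ]
T rC [ 0.5974 -0.1544  0.03  ]
T rD [ 0.7067 -0.1274  0.03  ]
T knobdisc [ 0.6397 -0.0926  0.032 ]
T pointer [ 0.6636 -0.0721  0.029 ]
T mark [ 0.6041 -0.0778  0.027 ]
T b1 [0.6233 0.0354 0.054 ]
T b2 [ 0.6476 -0.0414  0.054 ]
T b3 [ 0.6185 -0.0509  0.054 ]
T b4 [0.589  0.0253 0.054 ]
T fin [0.5888 0.0933 0.095 ]
T h1 [0.6218 0.1497 0.067 ]
T h2 [0.5313 0.121  0.067 ]
T h3 [0.5513 0.0431 0.067 ]
T h4 [0.6456 0.0668 0.067 ]
S rB [0.5243 0.1283 0.03  ]
S rC [ 0.5965 -0.1629  0.03  ]
S rD [ 0.7073 -0.1318  0.03  ]
S knobdisc [ 0.6396 -0.0974  0.032 ]
S mark [ 0.6044 -0.0811  0.027 ]
S pointer [ 0.6575 -0.0835  0.058 ]
S b1 [0.6199 0.0304 0.054 ]
S b2 [ 0.6462 -0.0446  0.054 ]
S b3 [ 0.6158 -0.0594  0.054 ]
S b4 [0.5899 0.0149 0.054 ]
S finA [0.571 0.087 0.095]
S finB [0.61   0.0967 0.095 ]
S d1 [0.3988 0.0581 0.014 ]
S d2 [0.4663 0.0518 0.014 ]
S d3 [ 0.4552 -0.0593  0.014 ]
S d4 [ 0.3879 -0.0529  0.014 ]
140 ((27.69468879699707, 20.07964515686035), (42.37260437011719, 26.008930206298828), 3.814074993133545) 1024.5
150 ((27.661502838134766, 20.077434539794922), (40.975704193115234, 24.412473678588867), 3.814074993133545) 926.5
160 ((27.72568130493164, 19.88910484313965), (38.736915588378906, 21.894779205322266), 3.5763344764709473) 704.0
170 ((34.0, 22.0), (0.0, 0.0), 0.0) 0.0
[0.4606 0.0571 0.014 ]
[ 0.456  -0.0569  0.014 ]
[ 0.388  -0.0545  0.014 ]
[0.3965 0.0613 0.014 ]
hook [ 0.7232 -0.2245  0.01  ]
bottle [0.4181 0.3295 0.01  ]
cup [ 0.4017 -0.341   0.01  ]
jar [0.5856 0.2162 0.01  ]
```

```bash
cat >> h.py <<'E'
def go(x,y,z,yaw):
    "yaw deg of tool y axis in world (mod 180)"
    s=robot.read_state(); Rm=R.from_rotvec(s["orientation"]).as_matrix()
    c=np.degrees(np.arctan2(Rm[1,1],Rm[0,1])); d=(c-yaw+90)%180-90
    print("t",round(s["t"],2),"pos",s["tool_pos"].round(4),"yaw",c.round(1),"tilt",np.degrees(np.arccos(-Rm[2,2])).round(2),"open",round(s["opening"],4),"F",s["force"].round(1),"fp",round(s["gripper_force"],1),"\n shift",rel((x,y,z)).round(1),"turn",round(np.radians(d),3))
E
python3 -c "
from h import *
go(.619,-.011,.16,19.3)"
```

```text
t 0.1 pos [0.2377 0.5504 0.2427] yaw 66.6 tilt 0.1 open 0.0929 F [-0.5 -0.6 -0.4] fp 0.0 
 shift [-572.7 -364.    83.2] turn 0.826
```

Emit:
{"method": "arm_command", "body": {"increments": "0.35 -42 -27 0 0.06;0.35 -84 -54 0 0.12;0.35 -126 -80 0 0.18;0.35 -168 -107 0 0.24;0.35 -210 -133 0 0.3", "grip_force": 15}}

```text
t: 0.6
tool_pos: [0.3784, 0.3436, 0.2433]
orientation: [-1.092, -2.946, 0.001]
force: [0.6, -0.8, -0.2]
opening: 0.0618
gripper_force: 0.0
```

```bash
python3 -c "
from h import *
go(.619,-.011,.16,19.3)"
```

```text
t 0.6 pos [0.3784 0.3436 0.2433] yaw 49.3 tilt 0.03 open 0.0618 F [ 0.6 -0.8 -0.2] fp 0.0 
 shift [-413.5 -112.1   83.3] turn 0.524
```

Emit:
{"method": "arm_command", "body": {"increments": "0.35 -46 -13 0 0.06;0.35 -92 -25 0 0.12;0.35 -138 -38 10 0.18;0.35 -184 -50 20 0.24;0.35 -230 -63 30 0.3"}}

```text
t: 1.1
tool_pos: [0.5124, 0.1462, 0.2131]
orientation: [-1.52, -2.749, -0.0]
force: [0.9, 1.3, 0.3]
opening: 0.0606
gripper_force: 0.0
```

```bash
python3 -c "
from h import *
go(.619,-.011,.12,19.3)"
```

```text
t 1.1 pos [0.5124 0.1462 0.2131] yaw 32.1 tilt 0.01 open 0.0606 F [0.9 1.3 0.3] fp 0.0 
 shift [-189.8    6.7   93.1] turn 0.224
```

Emit:
{"method": "arm_command", "body": {"increments": "0.35 -47 2 15 0.06;0.35 -94 3 30 0.12;0.35 -141 5 45 0.18;0.35 -185 7 60 0.22;0.35 -185 7 60 0.22"}}

```text
t: 1.6
tool_pos: [0.6163, -0.0094, 0.1494]
orientation: [-1.815, -2.56, 0.006]
force: [-0.8, 1.4, -1.2]
opening: 0.0606
gripper_force: 0.0
```

Run:
```python
from h import *
go(.619,-.011,.057,19.3)
a=robot.read_camera("side")[130:270,195:365]
cv2.imwrite("pics/s2.png",cv2.resize(a,None,fx=4,fy=4,interpolation=cv2.INTER_CUBIC))
```

```text
t 1.6 pos [ 0.6163 -0.0094  0.1494] yaw 19.3 tilt 0.3 open 0.0606 F [-0.8  1.4 -1.2] fp 0.0 
 shift [-2.4  2.5 92.4] turn 0.0
```

View pics/s2.png

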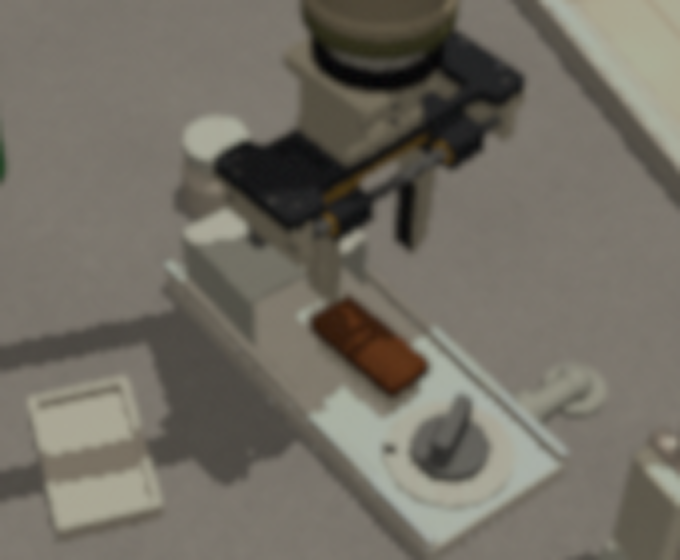

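Gripper is above the brush with fingers on either side of it: left finger near (322,290), right near (412,245), brush at (370,345). I'm descending and gripping.

Emit:
{"method": "arm_command", "body": {"increments": "0.35 -2 2 35 0;0.35 -2 2 70 0;0.35 -2 2 92 0;0.35 -2 2 92 0;1 -2 2 92 0"}}

```text
t: 2.15
tool_pos: [0.6188, -0.005, 0.0623]
orientation: [-1.808, -2.569, -0.0]
force: [-0.4, 0.4, -0.1]
opening: 0.0561
gripper_force: 0.0
```

Emit:
{"method": "arm_command", "body": {"increments": "1 0 0 0 0;1 0 0 0 0;1 0 0 0 0"}}

```text
t: 2.45
tool_pos: [0.6203, -0.0058, 0.0638]
orientation: [1.808, 2.566, 0.003]
force: [-1.4, 1.5, 7.0]
opening: 0.0382
gripper_force: 15.0
```

```bash
python3 -c "
from h import *
go(.426,.0005,.12,-5)"
```

```text
t 2.45 pos [ 0.6203 -0.0058  0.0638] yaw 19.7 tilt 0.19 open 0.0382 F [-1.4  1.5  7. ] fp 15.0 
 shift [  71.3 -180.7  -56.8] turn 0.43
```

The grip sits about 6 mm higher than planned and about 5 mm off along the brush, so I'll regrip deeper.

Emit:
{"method": "arm_command", "body": {"increments": "0.35 0 0 0 0;0.35 0 0 0 0;0.35 -5 0 6 0;0.35 -5 0 6 0;0.35 -5 0 6 0"}}

```text
t: 2.95
tool_pos: [0.6202, -0.0108, 0.0548]
orientation: [-1.81, -2.567, 0.001]
force: [-0.4, -0.1, 0.1]
opening: 0.0601
gripper_force: 0.0
```

Run:
```python
from h import *
go(.619,-.011,.057,19.3)
a=robot.read_camera("side")[130:270,195:365]
b=robot.read_camera("top")[150:290,200:370]
go(.619,-.011,.057,19.3)
cv2.imwrite("pics/s3.png",cv2.resize(np.hstack([a,b]),(800,330),interpolation=cv2.INTER_CUBIC))
```

```text
t 2.95 pos [ 0.6202 -0.0108  0.0548] yaw 19.6 tilt 0.08 open 0.0601 F [-0.4 -0.1  0.1] fp 0.0 
 shift [ 0.2 -1.2 -2.2] turn 0.006
t 3.05 pos [ 0.6205 -0.0107  0.0554] yaw 19.6 tilt 0.03 open 0.0603 F [ 0.1  0.1 -0.3] fp 0.0 
 shift [ 0.2 -1.5 -1.6] turn 0.006
```

View pics/s3.png

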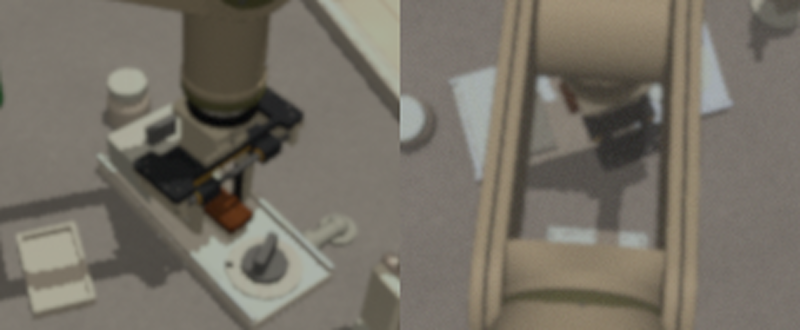

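The fingers straddle the brush (230,210) at the right depth, so I'm gripping and lifting.

Emit:
{"method": "arm_command", "body": {"increments": "0.35 0 -1 -2 0;1 0 -1 -2 0;1 0 -1 -2 0;1 0 -1 -2 0;1 0 -1 -2 0"}}

```text
t: 3.55
tool_pos: [0.6198, -0.0109, 0.0578]
orientation: [1.81, 2.568, 0.0]
force: [0.3, 0.5, 0.0]
opening: 0.0379
gripper_force: 15.0
```

Emit:
{"method": "arm_command", "body": {"increments": "1 0 0 -25 0;1 0 0 -50 0;1 0 0 -50 0"}}

```text
t: 3.85
tool_pos: [0.6223, -0.0112, 0.1118]
orientation: [1.806, 2.563, 0.005]
force: [1.1, 0.7, -0.5]
opening: 0.0377
gripper_force: 15.0
```

```bash
python3 -c "
from h import *
go(.426,.0005,.10,-5)"
```

```text
t 3.85 pos [ 0.6223 -0.0112  0.1118] yaw 19.7 tilt 0.38 open 0.0377 F [ 1.1  0.7 -0.5] fp 15.0 
 shift [  77.1 -181.    10.6] turn 0.43
```

Emit:
{"method": "arm_command", "body": {"increments": "1 15 -36 0 0.086;1 31 -72 0 0.172;1 46 -108 0 0.258;1 62 -144 0 0.344;1 77 -180 0 0.43"}}

```text
t: 4.35
tool_pos: [0.4222, 0.0013, 0.1063]
orientation: [-2.319, -2.118, 0.001]
force: [0.5, -0.5, 0.1]
opening: 0.0375
gripper_force: 15.0
```

Emit:
{"method": "arm_command", "body": {"increments": "1 0 0 0 0;1 0 0 0 0;1 0 0 0 0"}}

```text
t: 4.65
tool_pos: [0.4255, 0.0009, 0.108]
orientation: [2.314, 2.123, 0.002]
force: [0.9, 0.2, -0.8]
opening: 0.0382
gripper_force: 15.0
```

Run:
```python
from h import *
go(.426,.0005,.043,-5)
a=robot.read_camera("side")[180:300,170:290]
b=robot.read_camera("top")[200:320,220:340]
go(.426,.0005,.043,-5)
cv2.imwrite("pics/s4.png",cv2.resize(np.hstack([a,b]),(800,400),interpolation=cv2.INTER_CUBIC))
```

```text
t 4.65 pos [0.4255 0.0009 0.108 ] yaw -4.9 tilt 0.09 open 0.0382 F [ 0.9  0.2 -0.8] fp 15.0 
 shift [-0.3  0.4 65. ] turn 0.001
t 4.75 pos [0.4256 0.0009 0.108 ] yaw -5.0 tilt 0.04 open 0.0377 F [ 0.1  0.7 -1.3] fp 15.0 
 shift [-0.4  0.4 65. ] turn 0.001
```

View pics/s4.png

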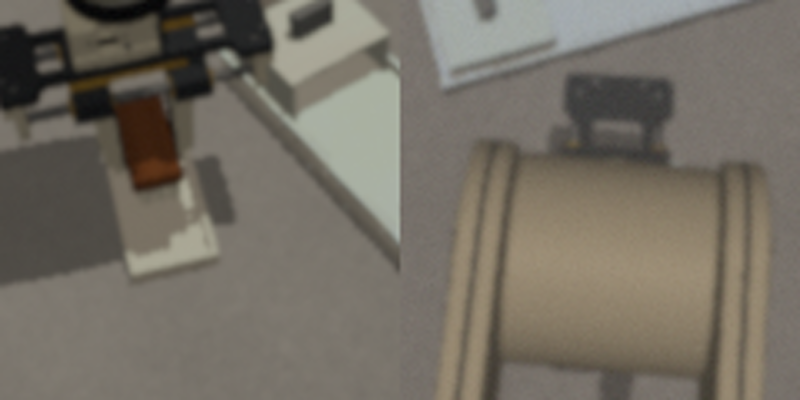

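The side crop shows the brush held over the dish, with the near end's lower edge at about (135,187)–(182,178).

Run:
```python
from h import *
f=lambda x,y,z: ray("side",(170+x*.3,180+y*.3),z).round(4)
print("edge low",f(135,187,.089),f(182,178,.089),"top",f(133,176,.105),f(180,163,.105))
# expected near-end centre
u=np.array([.087,.996]); print("expect",np.array([.4256,.0009])-.0425*u)
print("dish near corners",f(128,277,.014),f(217,258,.014))
```

```text
edge low [ 0.4066 -0.0323  0.089 ] [ 0.4408 -0.0372  0.089 ] top [ 0.4063 -0.0348  0.105 ] [ 0.4411 -0.0361  0.105 ]
expect [ 0.4219025 -0.04143  ]
dish near corners [ 0.3861 -0.0538  0.014 ] [ 0.4538 -0.0627  0.014 ]
```

```bash
cat > fit.py <<'E'
from h import *
from scipy.optimize import minimize
K=8
def hull(n,x,y,yaw,sx,sy,z0,z1):
    m=robot.camera_model(n); Rm=R.from_rotvec(m["rotation"]).as_matrix(); c,s=np.cos(yaw),np.sin(yaw)
    P=np.array([[x+c*a*sx/2-s*b*sy/2,y+s*a*sx/2+c*b*sy/2,z] for a in(-1,1) for b in(-1,1) for z in(z0,z1)])
    q=(P-m["eye"])@Rm; q=q[:,:2]/q[:,2:]*[m["fx"],m["fy"]]+[m["cx"],m["cy"]]
    return cv2.convexHull(q.astype(np.float32))[:,0]
def fit(n,mask,x0,box):
    ys,xs=np.nonzero(mask); a=np.array([xs.min()-6,ys.min()-6]); b=np.array([xs.max()+7,ys.max()+7])
    M=cv2.resize(mask[a[1]:b[1],a[0]:b[0]].astype(np.float32),None,fx=K,fy=K,interpolation=cv2.INTER_LINEAR)
    def f(p):
        I=np.zeros_like(M); h=((hull(n,p[0]/1e3,p[1]/1e3,p[2]/50,*box)-a+.5)*K-.5)
        cv2.fillConvexPoly(I,np.round(h*16).astype(int),1,shift=4); return np.abs(I-M).sum()/K**2
    x=[x0[0]*1e3,x0[1]*1e3,np.radians(x0[2])*50]
    for d in (8,3): x=minimize(f,x,method="Nelder-Mead",options=dict(initial_simplex=[x]+[np.array(x)+d*e for e in np.eye(3)],xatol=.02,fatol=.02)).x
    print(n,"xy mm",x[:2].round(1),"yaw",np.degrees(x[2]/50).round(1),"err px",round(f(x),1),"of",round(M.sum()/K**2)); return x
E
python3 - <<'E'
from fit import *
for n in("top","side"):
    im=cv2.imread(f"pics/{n}0.png").astype(int)
    m=((im[...,2]-im[...,0])>28).astype(np.uint8); w=np.zeros_like(m)
    if n=="top": w[170:205,262:305]=1
    else: w[198:235,265:308]=1
    fit(n,m*w,(.619,-.011,19.3),(.038,.085,.038,.054))
    g=im.max(2); 
    if n=="top": m=(g[240:285,250:318]>132); o=(250,240)
    else: m=(g[218:270,197:242]>130); o=(197,218)
    M=np.zeros(g.shape,np.uint8); M[o[1]:o[1]+m.shape[0],o[0]:o[0]+m.shape[1]]=m
    l,st=cv2.connectedComponentsWithStats(M)[1:3]; M=(l==1+st[1:,4].argmax()).astype(np.uint8); M=cv2.morphologyEx(M,cv2.MORPH_CLOSE,np.ones((5,5)))
    fit(n,M,(.426,0,-5),(.068,.112,0,.014))
im=robot.read_camera("side").astype(int); m=((im[...,2]-im[...,0])>28); m[:, :200]=0;m[:,232:]=0;m[:208]=0;m[245:]=0
ys,xs=np.nonzero(m); print("now mask x",xs.min(),xs.max(),"bottom rows per col",{c:int(ys[xs==c].max()) for c in range(xs.min(),xs.max()+1)})
for y in (0,.003,.006): print(y,hull("side",.4256+.0,y,np.radians(-5),.038,.085,.089,.105).round(1).tolist())
E
```

```text
top xy mm [621.2  -7.9] yaw 19.1 err px 150.6 of 354
top xy mm [427.2   2.6] yaw -5.7 err px 60.1 of 1158
side xy mm [622.   -5.7] yaw 12.7 err px 127.5 of 329
side xy mm [428.7   9. ] yaw -5.1 err px 87.7 of 913
now mask x 205 224 bottom rows per col {205: 213, 206: 218, 207: 223, 208: 228, 209: 232, 210: 235, 211: 235, 212: 235, 213: 235, 214: 235, 215: 235, 216: 235, 217: 234, 218: 234, 219: 234, 220: 234, 221: 233, 222: 233, 223: 233, 224: 232}
0 [[225.39999389648438, 235.39999389648438], [210.0, 239.10000610351562], [203.60000610351562, 213.8000030517578], [202.8000030517578, 209.60000610351562], [217.60000610351562, 206.3000030517578], [224.89999389648438, 231.3000030517578]]
0.003 [[225.10000610351562, 234.5], [209.6999969482422, 238.1999969482422], [203.3000030517578, 213.0], [202.5, 208.8000030517578], [217.3000030517578, 205.5], [224.5, 230.39999389648438]]
0.006 [[224.6999969482422, 233.60000610351562], [209.3000030517578, 237.3000030517578], [203.0, 212.10000610351562], [202.1999969482422, 208.0], [217.0, 204.6999969482422], [224.10000610351562, 229.5]]
```

Run:
```python
from fit import *
im=robot.read_camera("side").astype(int)
for c in (212,216,220): print(c,[tuple(im[r,c][::-1]) .__repr__().replace("np.int64","") for r in range(226,246)])
go(.426,.0,.043,-5)
o=cv2.imread("pics/side0.png").astype(int)
print([tuple(o[r,290].tolist()) for r in range(205,232)])
t=cv2.imread("pics/top0.png").astype(int)
print([tuple(t[187,r].tolist()) for r in range(264,306)])
```

```text
212 ['((57), (30), (14))', '((59), (32), (16))', '((68), (37), (17))', '((80), (43), (19))', '((85), (46), (20))', '((84), (46), (22))', '((83), (45), (21))', '((80), (44), (21))', '((70), (38), (18))', '((56), (30), (15))', '((54), (36), (24))', '((71), (61), (50))', '((94), (88), (75))', '((106), (100), (86))', '((112), (105), (92))', '((117), (110), (96))', '((120), (112), (98))', '((120), (112), (98))', '((121), (113), (99))', '((121), (112), (99))']
216 ['((62), (33), (15))', '((74), (40), (19))', '((87), (48), (23))', '((92), (51), (23))', '((93), (52), (25))', '((92), (50), (23))', '((88), (48), (22))', '((76), (41), (19))', '((60), (32), (16))', '((54), (36), (23))', '((71), (60), (49))', '((94), (87), (74))', '((107), (100), (87))', '((110), (104), (90))', '((115), (107), (94))', '((119), (112), (98))', '((121), (112), (99))', '((120), (112), (98))', '((121), (113), (99))', '((121), (112), (99))']
220 ['((57), (30), (13))', '((59), (31), (16))', '((67), (36), (16))', '((80), (44), (21))', '((87), (47), (23))', '((84), (46), (22))', '((74), (40), (20))', '((58), (31), (14))',
[... 728 characters left out ...]
8, 48), (37, 47, 57), (60, 71, 78), (77, 89, 95), (87, 100, 106), (94, 107, 113)]
[(169, 169, 163), (168, 168, 162), (159, 159, 154), (132, 133, 132), (99, 103, 112), (65, 77, 95), (57, 68, 96), (53, 66, 93), (54, 66, 93), (56, 68, 94), (56, 67, 94), (51, 62, 91), (57, 72, 98), (50, 64, 91), (54, 66, 96), (57, 69, 98), (57, 69, 95), (55, 69, 96), (57, 68, 95), (58, 70, 97), (57, 68, 98), (57, 68, 94), (57, 70, 97), (57, 69, 96), (55, 65, 94), (56, 67, 95), (57, 66, 93), (58, 67, 92), (52, 65, 90), (55, 65, 89), (52, 62, 87), (55, 65, 89), (56, 66, 89), (58, 66, 88), (59, 68, 85), (69, 77, 92), (90, 92, 101), (114, 115, 118), (138, 138, 136), (156, 156, 151), (160, 163, 158), (165, 168, 163)]
```

Run:
```python
from fit import *
for n in("top","side"):
    im=cv2.imread(f"pics/{n}0.png").astype(int)
    for th in (12,16,20):
        m=((im[...,2]-im[...,0])>th).astype(np.uint8); w=np.zeros_like(m)
        if n=="top": w[170:205,262:305]=1
        else: w[198:235,265:308]=1
        fit(n,m*w,(.619,-.011,19.3),(.038,.085,.038,.054))
    g=im.max(2); g=cv2.GaussianBlur(g.astype(np.float32),(3,3),0)
    for th in ((128,132,136) if n=="top" else (117,121,125)):
        sl=(slice(240,285),slice(250,318)) if n=="top" else (slice(216,270),slice(195,243))
        M=np.zeros(g.shape,np.uint8); M[sl]=g[sl]>th
        l,st=cv2.connectedComponentsWithStats(M)[1:3]; M=(l==1+st[1:,4].argmax()).astype(np.uint8); M=cv2.morphologyEx(M,cv2.MORPH_CLOSE,np.ones((5,5)))
        fit(n,M,(.426,0,-5),(.068,.112,0,.014))
o=cv2.imread("pics/side0.png").astype(int).max(2)
print(o[255:268,212],o[252:264,228])
```

```text
top xy mm [618.   -5.9] yaw 19.0 err px 48.6 of 473
top xy mm [619.4  -7.2] yaw 18.5 err px 77.7 of 428
top xy mm [619.   -6.8] yaw 17.4 err px 100.0 of 405
top xy mm [427.2   2.6] yaw -4.9 err px 124.6 of 1236
top xy mm [427.3   2.9] yaw -5.6 err px 67.2 of 1169
top xy mm [427.1   3.1] yaw -5.8 err px 49.3 of 1130
side xy mm [617.6 -11.4] yaw 13.0 err px 477.7 of 910
side xy mm [617.3 -12.9] yaw 14.0 err px 218.6 of 632
side xy mm [620.7  -7.4] yaw 14.3 err px 92.6 of 367
side xy mm [429.2   8.5] yaw -2.9 err px 125.8 of 1063
side xy mm [429.3   8. ] yaw -3.3 err px 100.6 of 997
side xy mm [428.7   8.8] yaw -4.5 err px 91.7 of 958
[161 161 161 161 160 156 140 113  96  97 106 114 115] [161 161 161 161 158 144 117  96  92 102 113 114]
```

Emit:
{"method": "arm_command", "body": {"increments": "1 -2 1 25 0;1 -2 1 45 0;1 -2 1 58 0;1 -2 1 64 0;1 -2 1 64 0"}}

```text
t: 5.35
tool_pos: [0.425, -0.001, 0.0432]
orientation: [-2.315, -2.122, 0.001]
force: [-0.1, 0.1, -0.7]
opening: 0.0379
gripper_force: 15.0
```

Emit:
{"method": "arm_command", "body": {"increments": "1 0 0 0 0;0.45 0 0 0 0;0.45 0 0 0 0;0.45 0 0 0 0"}}

```text
t: 5.75
tool_pos: [0.4256, -0.0011, 0.0441]
orientation: [2.315, 2.122, 0.001]
force: [0.3, 0.4, 0.6]
opening: 0.0509
gripper_force: 0.0
```

Emit:
{"method": "arm_command", "body": {"increments": "0.45 0 0 -20 0;0.45 0 0 -60 0;0.45 0 0 -100 0;0.45 0 0 -130 0;0.45 0 0 -130 0"}}

```text
t: 6.25
tool_pos: [0.4282, -0.0014, 0.1791]
orientation: [2.311, 2.118, 0.009]
force: [0.4, 0.5, 0.4]
opening: 0.0512
gripper_force: 0.0
```

Run:
```python
from h import *
go(.640,-.095,.16,-48)
```

```text
t 6.25 pos [ 0.4282 -0.0014  0.1791] yaw -5.0 tilt 0.52 open 0.0512 F [0.4 0.5 0.4] fp 0.0 
 shift [-74.9 218.9  21.1] turn 0.751
```

Emit:
{"method": "arm_command", "body": {"increments": "0.5 -13 38 0 0.14;0.5 -26 76 0 0.28;0.5 -39 114 0 0.42;0.5 -52 152 0 0.56;0.5 -65 190 0 0.7"}}

```text
t: 6.75
tool_pos: [0.6097, -0.0829, 0.1722]
orientation: [-2.906, -1.191, 0.002]
force: [0.2, -0.2, 0.5]
opening: 0.0463
gripper_force: 0.0
```

Emit:
{"method": "arm_command", "body": {"increments": "0.5 0 0 0 0.05;0.5 0 0 0 0.05;0.5 0 0 0 0.05"}}

```text
t: 7.05
tool_pos: [0.6081, -0.0821, 0.1727]
orientation: [-2.931, -1.129, 0.002]
force: [-0.0, 0.3, -0.1]
opening: 0.0465
gripper_force: 0.0
```

Run:
```python
from h import *
go(.640,-.095,.053,-48)
a=robot.read_camera("side")[170:280,190:345]
cv2.imwrite("pics/s5.png",cv2.resize(a,None,fx=5,fy=5,interpolation=cv2.INTER_CUBIC))
go(.640,-.095,.053,-48)
```

```text
t 7.05 pos [ 0.6081 -0.0821  0.1727] yaw -47.8 tilt 0.08 open 0.0465 F [-0.   0.3 -0.1] fp 0.0 
 shift [ 15.1  31.2 119.7] turn 0.003
t 7.1 pos [ 0.6081 -0.0819  0.1733] yaw -47.8 tilt 0.03 open 0.0463 F [0.2 0.1 0. ] fp 0.0 
 shift [ 14.9  31.1 120.3] turn 0.003
```

View pics/s5.png

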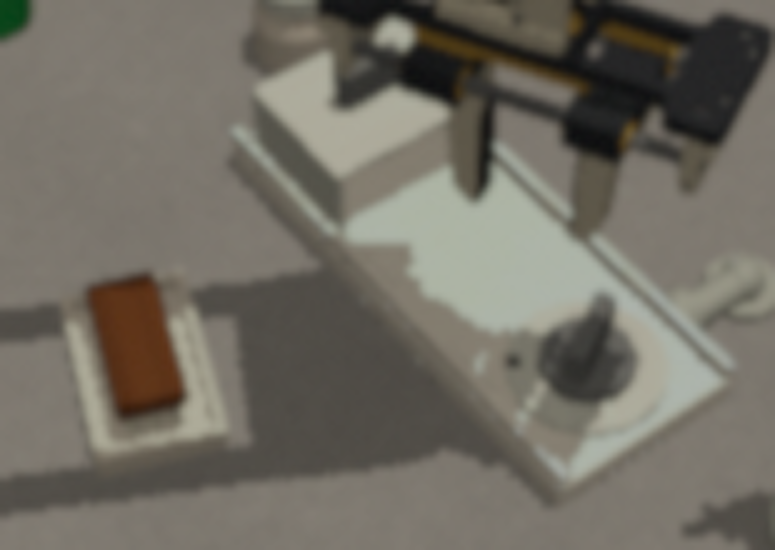

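The brush lies in the dish (top corners (92,290), (148,275), (183,400), (122,412)), and the knob and mark are clear. I'll check how well the brush is centred.

Run:
```python
from h import *
s=lambda x,y,z: ray("side",(190+(x+.5)/5-.5,170+(y+.5)/5-.5),z)[:2]
b=[s(*p,.039) for p in((92,290),(148,275),(183,400),(122,412))]; d=[s(*p,.014) for p in((98,452),(228,432),(65,318))]
print(np.round(b,4),np.mean(b,0).round(4),"dish",np.round(d,4))
print(s(568,358,.032), s(603,295,.058),s(590,340,.058),s(512,361,.027))
```

```text
[[ 0.4139  0.0375]
 [ 0.4442  0.0362]
 [ 0.4367 -0.0489]
 [ 0.4062 -0.0444]] [ 0.4253 -0.0049] dish [[ 0.3905 -0.0454]
 [ 0.4554 -0.0587]
 [ 0.398   0.045 ]]
[ 0.63044227 -0.09368911] [ 0.65474872 -0.08094087] [ 0.63585348 -0.10489232] [ 0.60440649 -0.08107248]
```

Emit:
{"method": "arm_command", "body": {"increments": "0.5 15 31 0 0;0.5 15 31 30 0;0.5 15 31 70 0;0.5 15 31 100 0;0.5 15 31 112 0"}}

```text
t: 7.6
tool_pos: [0.6378, -0.0943, 0.0583]
orientation: [-2.929, -1.128, 0.006]
force: [-0.3, 0.2, 0.1]
opening: 0.0465
gripper_force: 0.0
```

Emit:
{"method": "arm_command", "body": {"increments": "0.5 0 0 0 0;0.5 0 0 0 0"}}

```text
t: 7.8
tool_pos: [0.6415, -0.0953, 0.0637]
orientation: [2.931, 1.127, 0.003]
force: [-0.8, 0.3, 0.7]
opening: 0.0466
gripper_force: 0.0
```

Run:
```python
from h import *
go(.640,-.095,.060,-48)
```

```text
t 7.8 pos [ 0.6415 -0.0953  0.0637] yaw -47.9 tilt 0.13 open 0.0466 F [-0.8  0.3  0.7] fp 0.0 
 shift [-0.9 -1.3  3.7] turn 0.001
```

Emit:
{"method": "arm_command", "body": {"increments": "0.5 -1 -1 3 0;1 -1 -1 3 0;1 -1 -1 3 0;1 -1 -1 3 0;1 -1 -1 3 0", "grip_force": 10}}

```text
t: 8.3
tool_pos: [0.6394, -0.0953, 0.0589]
orientation: [2.932, 1.127, 0.0]
force: [-0.1, 0.9, -0.6]
opening: 0.0187
gripper_force: 0.0
```

Emit:
{"method": "arm_command", "body": {"increments": "1 0 0 0 0;1 0 0 0 0;1 0 0 0 0"}}

```text
t: 8.6
tool_pos: [0.6396, -0.0956, 0.0588]
orientation: [2.932, 1.127, 0.001]
force: [1.9, -2.7, -0.3]
opening: 0.0119
gripper_force: 10.0
```

Run:
```python
from h import *
go(.640,-.095,.060,66.5)
```

```text
t 8.6 pos [ 0.6396 -0.0956  0.0588] yaw -48.0 tilt 0.05 open 0.0119 F [ 1.9 -2.7 -0.3] fp 10.0 
 shift [ 0.7 -0.1 -1.2] turn 1.144
```

Emit:
{"method": "arm_command", "body": {"increments": "1 0 0 0 -0.14;1 0 0 0 -0.28;1 0 0 0 -0.42;1 0 0 0 -0.56;1 0 0 0 -0.7"}}

```text
t: 9.1
tool_pos: [0.6408, -0.0962, 0.0588]
orientation: [2.36, 2.068, 0.003]
force: [9.5, -5.3, -6.8]
opening: 0.0117
gripper_force: 10.0
```

Emit:
{"method": "arm_command", "body": {"increments": "1 0 0 0 -0.14;1 0 0 0 -0.28;1 0 0 0 -0.42;1 0 0 0 -0.56;1 0 0 0 -0.7"}}

```text
t: 9.6
tool_pos: [0.6419, -0.0957, 0.059]
orientation: [1.507, 2.75, 0.003]
force: [15.3, -2.7, -10.7]
opening: 0.0119
gripper_force: 10.0
```

Emit:
{"method": "arm_command", "body": {"increments": "1 0 0 0 -0.14;1 0 0 0 -0.28;1 0 0 0 -0.42;1 0 0 0 -0.56;1 0 0 0 -0.59"}}

```text
t: 10.1
tool_pos: [0.642, -0.0947, 0.0592]
orientation: [0.642, 3.069, 0.003]
force: [12.7, 2.2, -8.4]
opening: 0.0119
gripper_force: 10.0
```

Emit:
{"method": "arm_command", "body": {"increments": "1 0 0 0 0;1 0 0 0 0"}}

```text
t: 10.3
tool_pos: [0.642, -0.0946, 0.0592]
orientation: [0.65, 3.068, 0.003]
force: [13.5, 1.3, -8.7]
opening: 0.0118
gripper_force: 10.0
```

Run:
```python
from h import *
go(.640,-.095,.060,66)
```

```text
t 10.3 pos [ 0.642  -0.0946  0.0592] yaw 66.1 tilt 0.34 open 0.0118 F [13.5  1.3 -8.7] fp 10.0 
 shift [ 1.6 -1.1 -0.8] turn 0.001
```

Emit:
{"method": "arm_command", "body": {"increments": "1 -2 1 0 0;1 -2 1 0 0;0.7 -2 1 0 0;0.5 -2 1 0 0;0.5 -2 1 0 0"}}

```text
t: 10.8
tool_pos: [0.6408, -0.0951, 0.0582]
orientation: [-0.651, -3.072, 0.0]
force: [-0.1, -0.0, 0.5]
opening: 0.0317
gripper_force: 0.0
```

Emit:
{"method": "arm_command", "body": {"increments": "0.5 0 0 -20 0;0.5 0 0 -60 0;0.5 0 0 -100 0;0.5 0 0 -140 0;0.5 0 0 -140 0"}}

```text
t: 11.3
tool_pos: [0.6448, -0.096, 0.2067]
orientation: [0.649, 3.062, -0.0]
force: [0.6, -0.8, 1.5]
opening: 0.0466
gripper_force: 0.0
```

Emit:
{"method": "arm_command", "body": {"increments": "0.5 0 40 0 0.14;0.5 0 80 0 0.28;0.5 0 120 0 0.42;0.5 0 160 0 0.56;0.5 0 160 0 0.56"}}

```text
t: 11.8
tool_pos: [0.7067, 0.0562, 0.1971]
orientation: [-1.477, -2.77, -0.001]
force: [0.3, 0.6, -0.2]
opening: 0.0465
gripper_force: 0.0
```

Run:
```python
from h import *
a=robot.read_camera("side")[210:265,270:345]; b=robot.read_camera("top")[155:210,280:355]
go(.583,.11,.16,15)
cv2.imwrite("pics/s6.png",cv2.resize(np.vstack([a,b]),None,fx=5.4,fy=5.4,interpolation=cv2.INTER_CUBIC))
```

```text
t 11.9 pos [0.7059 0.052  0.1972] yaw 34.2 tilt 0.11 open 0.0465 F [-0.1  0.1 -0.2] fp 0.0 
 shift [117.  -69.1  37.5] turn 0.334
```

View pics/s6.png

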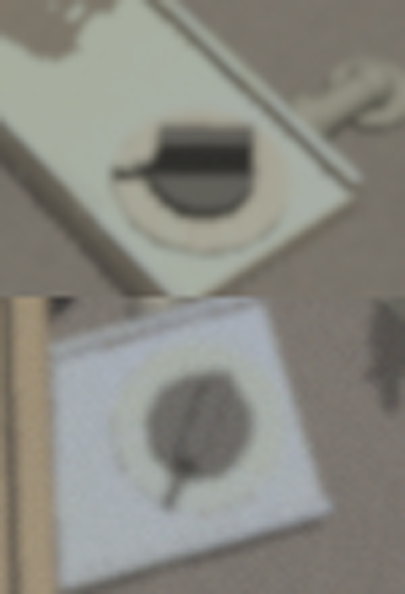

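Pointer nose and mark look like one straight radial line in both views: side (150,170)→(118,174), top (180,470)→(168,502). I'll check the offset numerically.

Run:
```python
from h import *
from scipy.ndimage import map_coordinates
for n,C in (("side",(.6395,-.0975)),("top",(.640,-.093))):
    im=robot.read_camera(n).astype(float).max(2); m=robot.camera_model(n); Rm=R.from_rotvec(m["rotation"]).as_matrix()
    a0=np.radians(156); u=np.array([np.cos(a0),np.sin(a0)]); v=np.array([-u[1],u[0]]); t=np.arange(-9,9.1,.5)/1e3
    for r in (28,30,32,34,36,38,40,42):
        z=.029 if r<35 else .027
        P=np.c_[np.array(C)+r/1e3*u+t[:,None]*v,np.full(len(t),z)]; q=(P-m["eye"])@Rm; q=q[:,:2]/q[:,2:]*m["fx"]+[m["cx"],m["cy"]]
        p=map_coordinates(im,[q[:,1],q[:,0]],order=1); w=np.clip(np.percentile(p,70)-p-8,0,None)
        print(n,r,"offset mm",round((w*t).sum()/max(w.sum(),1e-9)*1e3,2),"depth",round(w.max(),0))
```

```text
side 28 offset mm -1.03 depth 41.0
side 30 offset mm -1.0 depth 41.0
side 32 offset mm -0.62 depth 36.0
side 34 offset mm 0.11 depth 38.0
side 36 offset mm -0.82 depth 45.0
side 38 offset mm -0.71 depth 46.0
side 40 offset mm -0.61 depth 42.0
side 42 offset mm -0.47 depth 28.0
top 28 offset mm 0.18 depth 27.0
top 30 offset mm 0.19 depth 33.0
top 32 offset mm 0.25 depth 36.0
top 34 offset mm 0.18 depth 35.0
top 36 offset mm 0.08 depth 34.0
top 38 offset mm -0.08 depth 36.0
top 40 offset mm -0.27 depth 32.0
top 42 offset mm -0.18 depth 23.0
```

The offset is below 1 mm in both views. Next, push the hood from behind its fin with closed fingers.

Run:
```python
from h import *
go(.584,.120,.16,14.5)
```

```text
t 12.0 pos [0.7059 0.0502 0.1979] yaw 34.0 tilt 0.08 open 0.0464 F [-0.1 -0.2 -0.1] fp 0.0 
 shift [126.  -61.9  38. ] turn 0.341
```

Emit:
{"method": "arm_command", "body": {"increments": "1 42 -21 0 0.12;1 84 -41 0 0.24;1 126 -62 0 0.341;1 126 -62 35 0.341;1 126 -62 38 0.341"}}

```text
t: 12.5
tool_pos: [0.5814, 0.12, 0.1573]
orientation: [-1.922, -2.481, 0.006]
force: [0.7, -0.8, -1.1]
opening: 0.0111
gripper_force: 0.0
```

Emit:
{"method": "arm_command", "body": {"increments": "1 0 0 0 0;1 0 0 30 0;1 0 0 60 0;1 0 0 60 0;1 0 0 60 0"}}

```text
t: 13.0
tool_pos: [0.5852, 0.1201, 0.1014]
orientation: [-1.926, -2.482, 0.001]
force: [-0.2, 0.1, 0.6]
opening: 0.0006
gripper_force: 0.0
```

Run:
```python
from h import *
go(.641,-.0955,.10,14.5)
```

```text
t 13.0 pos [0.5852 0.1201 0.1014] yaw 14.4 tilt 0.03 open 0.0006 F [-0.2  0.1  0.6] fp 0.0 
 shift [-222.8    0.5    1.4] turn -0.002
```

Emit:
{"method": "arm_command", "body": {"increments": "1 -8 0 0 0;1 -16 0 0 0;1 -30 0 0 0;1 -45 0 0 0;1 -60 0 0 0"}}

```text
t: 13.5
tool_pos: [0.6003, 0.0615, 0.1014]
orientation: [1.924, 2.482, 0.001]
force: [0.0, 4.7, 1.9]
opening: 0.0006
gripper_force: 1.6
```

Emit:
{"method": "arm_command", "body": {"increments": "1 -15 0 0 0;1 -30 0 0 0;1 -45 0 0 0;1 -60 0 0 0;1 -75 0 0 0"}}

```text
t: 14.0
tool_pos: [0.6185, -0.011, 0.1005]
orientation: [-1.925, -2.483, -0.0]
force: [1.8, 2.9, 1.4]
opening: 0.0008
gripper_force: 1.6
```

Emit:
{"method": "arm_command", "body": {"increments": "1 -15 0 0 0;1 -28 0 0 0;1 -40 0 0 0;1 -50 0 0 0;1 -55 0 0 0"}}

```text
t: 14.5
tool_pos: [0.632, -0.0641, 0.1005]
orientation: [-1.925, -2.482, 0.001]
force: [0.9, 3.3, 2.5]
opening: 0.0008
gripper_force: 1.4
```

Run:
```python
from h import *
go(.641,-.0955,.10,14.5)
```

```text
t 14.5 pos [ 0.632  -0.0641  0.1005] yaw 14.4 tilt 0.02 open 0.0008 F [0.9 3.3 2.5] fp 1.4 
 shift [-32.7   0.9   0.5] turn -0.002
```

Emit:
{"method": "arm_command", "body": {"increments": "1 -4 0 0 0;1 -8 0 0 0;1 -12 0 0 0;1 -14 0 0 0;1 -16 0 0 0"}}

```text
t: 15.0
tool_pos: [0.6358, -0.0785, 0.1005]
orientation: [-1.924, -2.483, 0.0]
force: [0.3, 2.9, 1.2]
opening: 0.0005
gripper_force: 1.3
```

Emit:
{"method": "arm_command", "body": {"increments": "1 -1 0 0 0;1 -2 0 0 0;1 -2 0 0 0"}}

```text
t: 15.3
tool_pos: [0.6361, -0.0799, 0.1005]
orientation: [-1.924, -2.482, -0.0]
force: [-0.6, 4.1, 1.0]
opening: 0.0003
gripper_force: 2.4
```

Emit:
{"method": "arm_command", "body": {"increments": "1 -1 0 0 0;1 -2 0 0 0;1 -2 0 0 0"}}

```text
t: 15.6
tool_pos: [0.6362, -0.08, 0.1005]
orientation: [-1.921, -2.481, -0.002]
force: [-3.9, 12.2, 4.6]
opening: 0.0007
gripper_force: 6.2
```

Force rises with no further motion: this is the stop. A touch more, then back off and retreat.

Emit:
{"method": "arm_command", "body": {"increments": "1 -1 0 0 0;1 -1 0 0 0;1 4 0 0 0;1 14 0 0 0;1 20 0 0 0"}}

```text
t: 16.1
tool_pos: [0.6317, -0.0626, 0.1006]
orientation: [1.925, 2.483, -0.001]
force: [-0.1, 0.1, 0.4]
opening: 0.0006
gripper_force: 0.0
```

Emit:
{"method": "arm_command", "body": {"increments": "1 0 0 -30 0;1 0 0 -70 0;1 20 0 -110 0;1 60 0 -130 0;1 100 0 -130 0"}}

```text
t: 16.6
tool_pos: [0.609, 0.0342, 0.2359]
orientation: [1.923, 2.476, 0.007]
force: [1.4, 0.2, 0.5]
opening: 0.0005
gripper_force: 0.0
```

Emit:
{"method": "arm_command", "body": {"increments": "1 40 0 0 0;1 80 0 0 0;1 120 0 0 0;1 150 0 0 0;1 150 0 0 0"}}

```text
t: 17.1
tool_pos: [0.5684, 0.1826, 0.2307]
orientation: [-1.92, -2.486, -0.001]
force: [0.5, 0.0, -0.3]
opening: 0.0002
gripper_force: 0.0
```

Run:
```python
from h import *
a=robot.read_camera("side")[170:280,190:345]
cv2.imwrite("pics/s7.png",cv2.resize(a,None,fx=5,fy=5,interpolation=cv2.INTER_CUBIC))
go(.641,-.0955,.10,14.5)
```

```text
t 17.15 pos [0.569  0.1807 0.2307] yaw 14.6 tilt 0.02 open 0.0006 F [-0.5 -0.5  0. ] fp 0.0 
 shift [-285.4   -0.   130.8] turn 0.002
```

View pics/s7.png

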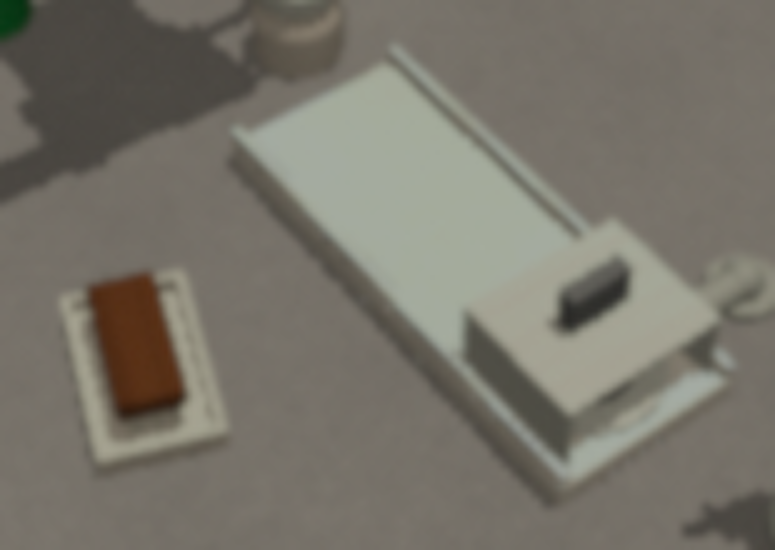

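The hood sits over the knob, fin top at (565,292)–(625,260), and the brush is still flat in the dish. I'm checking the travel.

Run:
```python
from h import *
t0=cv2.imread("pics/side0.png"); p=(ray("side",(257,185),.095)+ray("side",(269,179),.095))/2
t1=robot.read_camera("side")
tm=t0[173:195,250:276]; r=cv2.matchTemplate(t1[205:250,280:340],tm,cv2.TM_CCOEFF_NORMED); _,v,_,l=cv2.minMaxLoc(r)
q=ray("side",(303,228.4),.095)/2+ray("side",(315,222),.095)/2
d=np.array([280+l[0]-250,205+l[1]-173]); q2=ray("side",np.array([263,182])+d,.095)
print(p,q,np.linalg.norm(q-p),v,np.linalg.norm(q2-p))
```

```text
[0.59092389 0.08993465 0.095     ] [ 0.64134503 -0.09605953  0.095     ] 0.19270735760538762 0.7942224144935608 0.19317538392314773
```

The camera gives 193–197 mm of travel depending on the view, within its error. The fin is also within 1 mm of the knob axis, and 12 N produced no motion, so this is the stop. Handing in.

```bash
python3 -c "
from plant import robot
print(robot.close_job())"
```

```text
the job is handed in; nothing more can be done
None
```

I handed the job in at about 17 s of the 70 s; no verdict came back. The brush lies flat in the dish about 4 mm off centre, and the pointer was within about 1 mm of the mark before the hood covered it. The hood is against its stop over the knob: 12 N moved it no further, though the camera put its travel at only 193–197 mm. The arm touched no bystander or the hook stand.

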